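# Scoop fossil chunks into the specimen box and lock its lid with the pin

## Task

Using the scoop and never your fingers on the chunks, move every fossil chunk from the white sorting tray into the green specimen box, in as many scoopfuls as it takes. Then shut the box's lid and lock it by pushing the loose pin fully home through the lugs of box and lid; the scoop must end up lying flat on its rubber mat again. Leave the bottle, dish and marker where they are.

Things in the scene. Friction and masses are not known exactly. Their poses are not given: they have to be found in the camera images.
- tray: fixed white plastic sorting tray, 106 mm (its x) by 186 mm (its y), smooth floor 4 mm thick. Walls 36 mm high, 6 mm thick at x = -47 and +47 mm (inner faces) and across its +y end (inner face y = +90 mm); the end at y = -90 mm is open. Origin: underside, middle of the inner area; z up. +y is roughly the robot's left
- box: fixed lime-green open-topped box, 120 (its x) by 130 (y) by 80 mm high, walls and floor 5 mm. Origin: centre of underside, z up, -x towards the robot. Two fixed steel lugs at its front: plates square to y, at y from -15 to -7 mm and +7 to +15 mm, x from -88 to -56 mm, up to 135 mm high
- lug_hole (a point): point on the common axis (box's y axis direction) of the round 15 mm holes in the two fixed lugs, midway between the lugs, 115 mm above the bench and 72 mm in front (-x) of the box's centre. The outer faces of the lugs are 15 mm either side of this point
- lid (a joint): hinged lid of the box, rad: 0 = shut on the rim, 2.0 = fully open, leaning back past upright. Hinge along the box's y at the top of the back (+x) wall. Pushed forward past upright (1.57) it sinks shut by itself in about 3 s. Plate 130 mm wide, free edge 114 mm from the hinge, 6 mm thick, lying 80 to 86 mm high when shut
- lid_hinge (a point): middle of the lid's hinge axis, 80 mm above the bench
- tongue_hole (a point): centre of the 15 mm hole in the lid's own steel lug (8 mm thick, 32 mm wide, 52 mm high, middle of the lid's free edge, standing up from the lid's outer face). Lid shut: it lies between the fixed lugs and its hole meets point lug_hole; lid open: it sticks out backwards (+x) at the lid's top edge
- pin: loose retaining pin lying on the bench: brass head 40 mm long, 26 by 26 mm, and a round 12 mm steel shaft running 61 mm from it along the pin's +x (last 6 mm tapered). Origin: centre of the head's underside; shaft axis 13 mm above it, shaft from x = 20 to 81 mm. 120 g. Shaft points roughly to the robot's left. Home = head against a fixed lug, from either side
- pin_seat (a point): point on the shaft axis 15 mm from the head's shoulder; it meets point lug_hole when the pin is fully home
- pin_tip (a point): tip of the pin's shaft
- mat: thin grey rubber mat fixed on the bench, 250 mm (its x) by 130 mm (its y), 3 mm thick. Origin: centre of the underside
- scoop: loose aluminium scoop, 180 g. Pan 90 mm long (x), 84 mm wide (y), 2 mm sheet; side walls 26 mm high (x from -45 to +21), back wall 36 mm; open nose at +x. Black handle bar 22 mm wide, 16 mm thick, x from -50 to -150 mm, its mid-line 46 to 58 mm above the underside. Origin: centre of the pan's underside; z up. Starts flat on the mat, handle towards the robot
- scoop_grip (a point): good grip point in the handle, 85 mm behind the pan's centre and 50 mm above its underside; close across the 22 mm width (scoop's y)
- scoop_nose (a point): middle of the pan's front lower edge, 45 mm ahead of the pan's centre
- bottle: bystander: white bottle with a red cap, 60 mm diameter, 130 mm high. Origin: centre of the underside
- dish: bystander: shallow round white dish, 90 mm diameter, 18 mm high. Origin: centre of the underside
- marker: bystander: orange marker pen lying down, 130 mm long, 16 mm diameter
- chunk0: brown fossil chunk, a roundish faceted lump 24 to 27 mm across and 18 to 20 mm high, 22 g, bevelled below and above, in the tray at the start (5 to 8 chunks are present); slides easily on tray and scoop. Origin: centre of its underside as built
- chunk1: brown fossil chunk, a roundish faceted lump 24 to 27 mm across and 18 to 20 mm high, 22 g, bevelled below and above, in the tray at the start (5 to 8 chunks are present); slides easily on tray and scoop. Origin: centre of its underside as built
- chunk2: brown fossil chunk, a roundish faceted lump 24 to 27 mm across and 18 to 20 mm high, 22 g, bevelled below and above, in the tray at the start (5 to 8 chunks are present); slides easily on tray and scoop. Origin: centre of its underside as built
- chunk3: brown fossil chunk, a roundish faceted lump 24 to 27 mm across and 18 to 20 mm high, 22 g, bevelled below and above, in the tray at the start (5 to 8 chunks are present); slides easily on tray and scoop. Origin: centre of its underside as built
- chunk4: brown fossil chunk, a roundish faceted lump 24 to 27 mm across and 18 to 20 mm high, 22 g, bevelled below and above, in the tray at the start (5 to 8 chunks are present); slides easily on tray and scoop. Origin: centre of its underside as built
- chunk5: brown fossil chunk, a roundish faceted lump 24 to 27 mm across and 18 to 20 mm high, 22 g, bevelled below and above, in the tray at the start (5 to 8 chunks are present); slides easily on tray and scoop. Origin: centre of its underside as built
- chunk6: brown fossil chunk, a roundish faceted lump 24 to 27 mm across and 18 to 20 mm high, 22 g, bevelled below and above, in the tray at the start (5 to 8 chunks are present); slides easily on tray and scoop. Origin: centre of its underside as built
- chunk7: brown fossil chunk, a roundish faceted lump 24 to 27 mm across and 18 to 20 mm high, 22 g, bevelled below and above, in the tray at the start (5 to 8 chunks are present); slides easily on tray and scoop. Origin: centre of its underside as built

How it is judged:
On the way, in this order (a step that is already met when the one before it is completed fails the run):
1. all the chunks present are in the specimen box, its lid still open (x of chunk0 in the frame of box between -0.06 and 0.06 m and y of chunk0 in the frame of box between -0.065 and 0.065 m and z of chunk0 in the frame of box between 0 and 0.08 m and x of chunk1 in the frame of box between -0.06 and 0.06 m and y of chunk1 in the frame of box between -0.065 and 0.065 m and z of chunk1 in the frame of box between 0 and 0.08 m and x of chunk2 in the frame of box between -0.06 and 0.06 m and y of chunk2 in the frame of box between -0.065 and 0.065 m and z of chunk2 in the frame of box between 0 and 0.08 m and x of chunk3 in the frame of box between -0.06 and 0.06 m and y of chunk3 in the frame of box between -0.065 and 0.065 m and z of chunk3 in the frame of box between 0 and 0.08 m and x of chunk4 in the frame of box between -0.06 and 0.06 m and y of chunk4 in the frame of box between -0.065 and 0.065 m and z of chunk4 in the frame of box between 0 and 0.08 m and x of chunk5 in the frame of box between -0.06 and 0.06 m and y of chunk5 in the frame of box between -0.065 and 0.065 m and z of chunk5 in the frame of box between 0 and 0.08 m and x of chunk6 in the frame of box between -0.06 and 0.06 m and y of chunk6 in the frame of box between -0.065 and 0.065 m and z of chunk6 in the frame of box between 0 and 0.08 m and x of chunk7 in the frame of box between -0.06 and 0.06 m and y of chunk7 in the frame of box between -0.065 and 0.065 m and z of chunk7 in the frame of box between 0 and 0.08 m and value of joint lid above 0.3 rad), for 0.2 s.
2. the lid is shut (value of joint lid below 0.06 rad), for 0.2 s.
3. the pin is fully home through both fixed lugs and the lid's lug (distance between pin_seat and lug_hole below 0.01 m and angle between the x axis of pin and the y axis of box, either way round below 0.2 rad and value of joint lid below 0.06 rad), for 0.2 s.
At the end, for the whole second after the job is handed in: Every chunk is inside the box, the lid is shut (within 0.06 rad), the pin is home through all three lugs (pin_seat within 10 mm of lug_hole, along the box's y within 0.2 rad), and the scoop lies flat (within 0.2 rad) on the mat, its pan centre over the mat; the pin at rest (all of step 3 and x of chunk0 in the frame of box between -0.06 and 0.06 m and y of chunk0 in the frame of box between -0.065 and 0.065 m and z of chunk0 in the frame of box between 0 and 0.08 m and x of chunk1 in the frame of box between -0.06 and 0.06 m and y of chunk1 in the frame of box between -0.065 and 0.065 m and z of chunk1 in the frame of box between 0 and 0.08 m and x of chunk2 in the frame of box between -0.06 and 0.06 m and y of chunk2 in the frame of box between -0.065 and 0.065 m and z of chunk2 in the frame of box between 0 and 0.08 m and x of chunk3 in the frame of box between -0.06 and 0.06 m and y of chunk3 in the frame of box between -0.065 and 0.065 m and z of chunk3 in the frame of box between 0 and 0.08 m and x of chunk4 in the frame of box between -0.06 and 0.06 m and y of chunk4 in the frame of box between -0.065 and 0.065 m and z of chunk4 in the frame of box between 0 and 0.08 m and x of chunk5 in the frame of box between -0.06 and 0.06 m and y of chunk5 in the frame of box between -0.065 and 0.065 m and z of chunk5 in the frame of box between 0 and 0.08 m and x of chunk6 in the frame of box between -0.06 and 0.06 m and y of chunk6 in the frame of box between -0.065 and 0.065 m and z of chunk6 in the frame of box between 0 and 0.08 m and x of chunk7 in the frame of box between -0.06 and 0.06 m and y of chunk7 in the frame of box between -0.065 and 0.065 m and z of chunk7 in the frame of box between 0 and 0.08 m and linear speed of pin below 0.02 m/s and x of scoop in the frame of mat between -0.125 and 0.125 m and y of scoop in the frame of mat between -0.065 and 0.065 m and z of scoop in the frame of mat below 0.02 m and angle between scoop's own z axis and vertical below 0.2 rad); the robot touches nothing.
It fails at once if the fingers touch a fossil chunk (only the scoop may move them) (contact force between the fingers and chunk0 above 0.5 N or contact force between the fingers and chunk1 above 0.5 N or contact force between the fingers and chunk2 above 0.5 N or contact force between the fingers and chunk3 above 0.5 N or contact force between the fingers and chunk4 above 0.5 N or contact force between the fingers and chunk5 above 0.5 N or contact force between the fingers and chunk6 above 0.5 N or contact force between the fingers and chunk7 above 0.5 N).
It fails at once if a bystander (bottle, dish or marker) is moved by more than 3 cm (distance of any of bottle, dish, marker from where it was at the start of the episode above 0.03 m).
Of chunk0, chunk1, chunk2, chunk3, chunk4, chunk5, chunk6, chunk7 only 5 to 8 are there at a start; the rules pass over those that are not, and their reading is None.
At some moment in a run one of pin, scoop may be knocked a few centimetres aside while the robot is not near it.
It also fails if it takes over 208 s, if anything falls off the work surface, if the arm or the gripper's body presses on something with over 40 N, if the wrist force passes 120 N, or if a joint passes its speed limit or range.

## Robot

A 6-joint arm with a two-finger parallel gripper is mounted at the origin on the work surface. World frame = base frame: x ahead of the robot, y to its left, z up, the work surface at z = 0. Lengths are in m, angles in rad, forces in N, time in s.
With the tool pointing down it reaches from about 0.35 to 0.925 m from the base axis. Payload 6.4 kg.
Tool frame: the origin (TCP) lies midway between the tips of the shut fingers; the grasp point (between the pads) lies 19 mm behind it; z points along the fingers, y is the line along which they close (so a half turn about z gives the same grasp; the last joint's range is limited). The gripper opens to 94 mm and grips with 3 to 60 N. Pads are 16 mm wide; open, the fingers measure 119 mm over their backs; the gripper's body (75 mm by 177 mm) begins 78 mm behind the grasp point.
Start: joints at [1.019, 0.245, 1.558, -0, 1.339, -0.174], TCP at [0.24, 0.604, 0.205] pointing down, gripper open.
Joint ranges: [-3.13, 3.13], [-1.02, 2.26], [0.13, 2.54], [-0.95, 4.09], [0.21, 2.88], [-2.74, 2.74]. Speed limits (rad/s): [2.57, 2.57, 3.14, 3.14, 3.14, 3.14].

## Interface

Orientations are given as a unit quaternion [x, y, z, w].
In Python, from workcell import * gives the robot as it stands.
- The arm moves only by the tool servo_tool, never from a script. Its arguments are lists of equal length, an entry for each row: "grip": the gripper command: -1 is fully open, 1 is shut, values between are in proportion; "linear": the shift along the tool's x, y, z in mm, a list of three; "roll": the turn about the tool's z in rad. In form: {"grip": [grip, ...], "linear": [[dx, dy, dz], ...], "roll": [roll, ...]}. A call has 1 to 5 rows; each row is the pose to reach, as a shift and turn from the pose commanded when the call began, along the tool's axes at that moment; what a row does not reach only later rows make up. A row lasts 1/10 s, in which the tool goes at most 50 mm and 8.59 degrees, less where a joint would pass 70% of its speed; a pose out of reach is approached as far as the arm can. A call with a gripper value outside its range is refused whole. The fingers move at their own pace and stop on an object; the grip force is fixed at half the most. Time passes only in rows, so rows that repeat a pose let the fingers close. It gives the time, the measured TCP pose, the force, the opening and the grip force at its end, in the units of the state.
- observe(): the state, without advancing time (a new reading comes with each control period).
- read_camera(name): name is "side" or "top"; returns a dict with "image" (400x640x3 uint8, red, green, blue), "z_map" (400x640 float32, m along the optical axis (not along the pixel's ray), 0 where there is no reading), "mtx" (3x3 intrinsics, pixels), "k1" (the pictures are not rectified: a ray, as slopes to the right and down, at radius r is drawn at 1 + k1 r^2 times it, then the intrinsics apply), "world_from_camera" (4x4, takes a point from camera to world coordinates). Camera axes: x right, y down, z forward; pixel columns grow to the right and rows downward; lengths in m; the calibration is good to about 2 mm. A picture is of the moment at which its call begins.
- hand_in(): hands the job in; it is judged then, once.
The state is a dict: "clock": time; "joint_pos": joint angles; "joint_velocities": joint speeds; "joint_torque": joint torques, N m; "eef_pos": TCP position; "orientation": TCP orientation; "force": force on the tool from outside, world axes, zero at the start; "moment": the same for the moment, N m; "gripper_width": finger opening in m; "gripper_force": force on a finger pad.
Only numpy, scipy, OpenCV 4.12 (cv2) and the standard library are available. Lean on these libraries where they do the work, as an engineer would, in place of code of your own. Each camera call takes 0.05 s, during which the arm holds its last target. There are 200 camera calls.

## Working session

There is one attempt and no reset: what is moved stays moved. The work goes in short steps, Python scripts to look and compute and a tool call to move; the robot and the scene stay as the last step left them, time stands still between calls to the robot, and variables do not carry over. Pictures are saved under pics/ and viewed, at most 14 in all, crops included, and the job is handed in when it is done.

Besides the shell and the picture viewer there is one more tool, called after ">>>" by a JSON object that holds its "op" and its "data", one argument or row to a line. servo_tool: Moves the arm, as the interface text tells. Its arguments: {"type":"object","properties":{"grip":{"type":"array","items":{"type":"number"}},"linear":{"type":"array","items":{"type":"array","items":{"type":"number"}}},"roll":{"type":"array","items":{"type":"number"}}},"required":["grip","linear","roll"]}

```bash
mkdir -p pics; ls
cat > h.py <<'E'
from workcell import *
import numpy as np, cv2
def cam(n,name=None):
    c=read_camera(n)
    if name: cv2.imwrite(f'pics/{name}.png',cv2.cvtColor(c['image'],cv2.COLOR_RGB2BGR))
    return c
def ray(c,px):
    K=c['mtx'];px=np.asarray(px,float).reshape(-1,2)
    d=np.array([(px[:,0]-K[0,2])/K[0,0],(px[:,1]-K[1,2])/K[1,1]]).T
    u=d.copy()
    for _ in range(20): u=d/(1+c['k1']*(u**2).sum(1,keepdims=True))
    return np.c_[u,np.ones(len(u))]
def onplane(c,px,z):
    T=np.array(c['world_from_camera']);r=ray(c,px)@T[:3,:3].T;o=T[:3,3]
    return o+r*((z-o[2])/r[:,2])[:,None]
def cloud(c):
    v,u=np.mgrid[0:400,0:640];T=np.array(c['world_from_camera'])
    p=ray(c,np.c_[u.ravel(),v.ravel()])*c['z_map'].reshape(-1,1)
    return (p@T[:3,:3].T+T[:3,3]).reshape(400,640,3)
E
python3 - <<'E'
from h import *
for n in('top','side'):
    c=cam(n,n+'0');print(n,np.round(c['world_from_camera'],3).tolist(),np.round(c['mtx'],1).tolist(),c['k1'])
    np.savez(n+'0.npz',**c)
s=observe();print(s)
E
```

```text
pics
top [[0.024, -0.995, 0.101, 0.51], [-1.0, -0.024, 0.008, -0.014], [-0.005, -0.101, -0.995, 1.319], [0.0, 0.0, 0.0, 1.0]] [[469.2, 0.0, 319.4], [0.0, 469.2, 198.4], [0.0, 0.0, 1.0]] -0.0709735839295165
side [[0.995, -0.047, 0.085, 0.547], [-0.097, -0.552, 0.828, -0.832], [0.008, -0.833, -0.554, 0.657], [0.0, 0.0, 0.0, 1.0]] [[391.5, 0.0, 318.0], [0.0, 391.5, 199.2], [0.0, 0.0, 1.0]] 0.032575236442642985
{'clock': 0.1, 'joint_pos': array([ 1.01890238e+00,  2.45728706e-01,  1.55888587e+00,  2.07617604e-05,
        1.33870978e+00, -1.74071532e-01]), 'joint_velocities': array([-0.00175228, -0.00203406, -0.0030475 , -0.00018165, -0.00016531,
        0.00179239]), 'joint_torque': array([ 8.30981771e-04, -4.16908193e+01, -3.15529990e+01,  6.86197425e-02,
        3.09529400e-02, -6.66289270e-05]), 'eef_pos': array([0.23946651, 0.60369778, 0.20446885]), 'orientation': array([ 1.87791866e-01,  9.82208463e-01, -8.05845285e-04, -3.16874206e-04]), 'force': array([ 0.56259691,  0.86577832, -0.22344386]), 'moment': array([0.03093256, 0.00180117, 0.00312753]), 'gripper_force': 0.0, 'gripper_width': 0.09374255169483696}
```

View pics/top0.png

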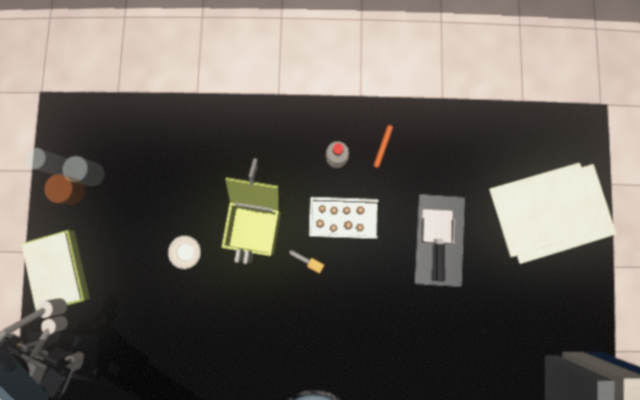

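View pics/side0.png

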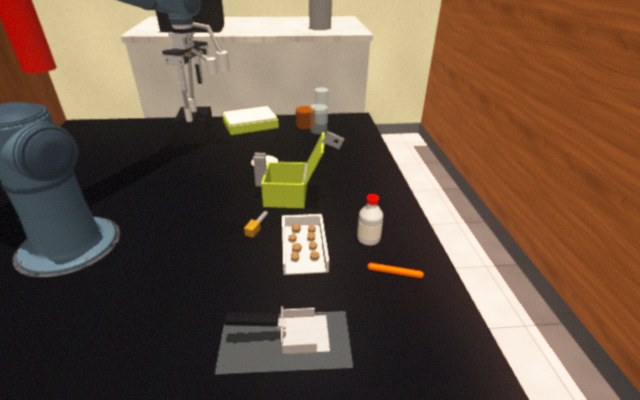

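```bash
cat >> h.py <<'E'
def load(n):
    d=np.load(n+'.npz');return {k:d[k] for k in d}
def comps(m,minA=20):
    n,l,st,ce=cv2.connectedComponentsWithStats(m.astype(np.uint8))
    return [(st[i,4],ce[i],l==i) for i in range(1,n) if st[i,4]>=minA]
def rect(c,mask,z):
    v,u=np.nonzero(mask);p=onplane(c,np.c_[u,v],z)[:,:2]
    r=cv2.minAreaRect((p*1000).astype(np.float32));return r
E
python3 - <<'E'
from h import *
c=load('top0');P=cloud(c);hsv=cv2.cvtColor(c['image'],cv2.COLOR_RGB2HSV);H,S,V=[hsv[...,i].astype(int) for i in range(3)]
roi=np.zeros((400,640),bool);roi[120:300,150:480]=1
print('bench z',np.median(P[280:300,300:400,2]))
R=lambda r:[np.round(x,1).tolist() if np.ndim(x) else round(float(x),1) for x in r]
g=roi&(H>25)&(H<45)&(S>90)&(V>60)
for a,ce,m in comps(g,50): print('green',a,ce.round(),R(rect(c,m,.08)))
w=roi&(S<60)&(V>150)
for a,ce,m in comps(w,50): print('white',a,ce.round(),np.median(P[m],0).round(3),R(rect(c,m,.036)))
gm=roi&(np.abs(P[...,2]-.003)<.02)&(V>40)&(V<120)&(S<60); gm[:,:400]=0
for a,ce,m in comps(gm,200): print('mat',a,R(rect(c,m,.003)))
y=roi&(H>12)&(H<28)&(S>120)&(V>150)
for a,ce,m in comps(y,20): print('yellow',a,ce.round(),np.median(P[m],0).round(3),R(rect(c,m,.026)))
b=np.zeros_like(roi);b[200:236,312:374]=1
b&=(S>60)&(V<220)
for a,ce,m in comps(b,8): print('chunk',a,ce.round(),onplane(c,ce,.018).round(3))
x=cv2.resize(c['image'][190:290,220:470],None,fx=3.2,fy=3.2,interpolation=cv2.INTER_CUBIC);cv2.imwrite('pics/crop0.png',x[...,::-1])
E
```

```text
bench z 0.00012001815532802773
green 2515 [249. 211.] [[583.8, 175.5], [152.7, 205.8], 89.1]
white 172 [337. 154.] [ 0.751 -0.046  0.092] [[771.0, -50.7], [50.8, 52.8], 1.3]
white 2387 [343. 217.] [ 0.592 -0.069  0.005] [[590.5, -68.9], [185.1, 107.7], 89.3]
white 82 [254. 206.] [0.611 0.169 0.084] [[614.9, 177.2], [103.7, 5.9], 82.0]
white 980 [437. 225.] [ 0.576 -0.335  0.005] [[572.6, -330.0], [94.5, 85.1], 2.9]
white 811 [184. 252.] [0.484 0.372 0.01 ] [[484.0, 363.8], [87.5, 83.4], 2.7]
mat 1259 [[851.1, -344.6], [56.1, 231.2], 1.7]
mat 2713 [[554.6, -363.9], [182.9, 299.8], 89.4]
yellow 136 [315. 265.] [0.458 0.004 0.026] [[457.2, 3.7], [37.9, 25.6], 65.0]
chunk 27 [322. 208.] [[ 0.614 -0.011  0.018]]
chunk 33 [334. 210.] [[ 0.61  -0.044  0.018]]
chunk 37 [360. 210.] [[ 0.612 -0.117  0.018]]
chunk 29 [346. 210.] [[ 0.611 -0.079  0.018]]
chunk 35 [319. 223.] [[ 0.573 -0.005  0.018]]
chunk 40 [348. 225.] [[ 0.57  -0.084  0.018]]
chunk 28 [333. 228.] [[ 0.562 -0.043  0.018]]
chunk 31 [359. 227.] [[ 0.564 -0.116  0.018]]
```

View pics/crop0.png

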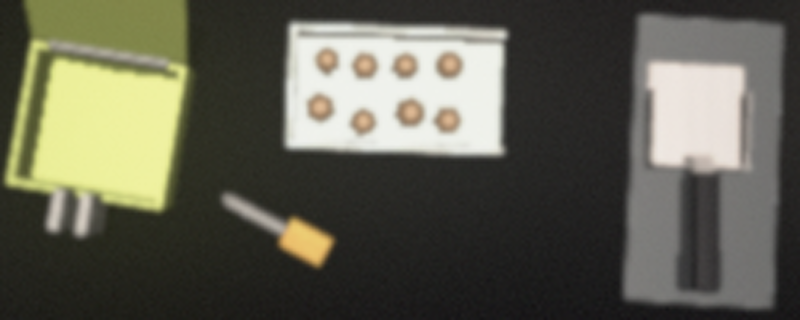

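Run:
```python
from h import *
c=load('top0');P=cloud(c)
f=lambda pts,z:onplane(c,np.array(pts)/3.2+[220-.5,190-.5],z)[:,:2]*1000
def show(n,p):
    e=np.roll(p,-1,0)-p;print(n,p.round(0).tolist(),'c',p.mean(0).round(1),'ang',np.degrees(np.arctan2(e[:,1],e[:,0])).round(1),'len',np.hypot(*e.T).round(0))
show('box',f([(32,40),(188,68),(165,212),(7,185)],.08))
show('lugs top',f([(56,190),(88,195),(82,236),(48,233)],.135))
show('tray',f([(290,22),(507,32),(503,155),(286,150)],.036))
show('mat',f([(638,13),(784,24),(774,309),(624,300)],.003))
show('handle',f([(688,168),(720,168),(719,290),(677,290)],.06))
show('pan',f([(648,64),(745,64),(745,168),(648,168)],.015))
show('pin',f([(290,215),(334,240),(320,268),(278,246)],.026)); show('pinshaft',f([(225,197),(288,234)],.013))
hv=cv2.cvtColor(c['image'],cv2.COLOR_RGB2HSV);V=hv[...,2]
for n,z0,z1,reg in(('handle',.035,.075,(225,295,420,455)),('lug',.12,.15,(235,275,225,262))):
    a,b,d,e=reg;q=P[a:b,d:e].reshape(-1,3);q=q[(q[:,2]>z0)&(q[:,2]<z1)]
    m=q.mean(0);u=np.linalg.svd(q[:,:2]-m[:2],full_matrices=0)[2][0];t=(q[:,:2]-m[:2])@u
    print(n,len(q),m.round(4),'ang',np.degrees(np.arctan2(u[1],u[0])).round(1),t.min().round(3),t.max().round(3),q[:,2].max().round(3),u.round(3))
```

```text
box [[620.0, 235.0], [600.0, 104.0], [481.0, 119.0], [500.0, 251.0]] c [550.5 177.3] ang [-98.8 172.8  82.   -7.4] len [132. 120. 133. 122.]
lugs top [[497.0, 200.0], [494.0, 175.0], [462.0, 178.0], [464.0, 205.0]] c [479.4 189.4] ang [-97.2 173.7  86.6  -8.4] len [26. 32. 27. 34.]
tray [[645.0, 22.0], [641.0, -165.0], [536.0, -162.0], [535.0, 23.0]] c [589.3 -70.6] ang [-91.3 178.9  90.   -0.3] len [187. 105. 185. 110.]
mat [[664.0, -284.0], [657.0, -414.0], [408.0, -405.0], [413.0, -273.0]] c [ 535.5 -344.2] ang [-92.9 177.8  87.7  -2.5] len [130. 250. 132. 251.]
handle [[528.0, -315.0], [528.0, -342.0], [427.0, -342.0], [426.0, -306.0]] c [ 477.3 -326.3] ang [-88.8 179.7  91.1  -4.9] len [ 27. 101.  35. 102.]
pan [[618.0, -291.0], [620.0, -376.0], [529.0, -376.0], [528.0, -291.0]] c [ 573.8 -333.4] ang [-88.7 179.9  91.2   0.2] len [85. 91. 85. 90.]
pin [[480.0, 18.0], [460.0, -20.0], [436.0, -9.0], [454.0, 28.0]] c [457.4   4.1] ang [-118.   154.7   64.   -19.8] len [43. 27. 40. 28.]
pinshaft [[494.0, 75.0], [464.0, 20.0]] c [478.8  47.3] ang [-118.8   61.2] len [63. 63.]
handle 389 [ 0.483  -0.3299  0.059 ] ang 177.7 -0.081 0.057 0.073 [-0.999  0.041]
lug 107 [0.4796 0.1881 0.1329] ang -101.1 -0.017 0.016 0.142 [-0.192 -0.981]
```

>>> {"op": "servo_tool", "data": {
  "grip": [-1, -1, -1, -1, -1],
  "linear": [
    [-29, -39, 0],
    [-58, -78, 0],
    [-87, -116, 0],
    [-115, -155, 0],
    [-144, -194, 0]
  ],
  "roll": [0, 0, 0, 0, 0]
}}

```text
clock: 0.6
eef_pos: [0.3018, 0.3689, 0.2049]
orientation: [0.187, 0.982, -0.0, -0.0]
force: [0.7, -0.2, -0.2]
gripper_width: 0.094
gripper_force: 0.0
```

>>> {"op": "servo_tool", "data": {
  "grip": [-1, -1, -1, -1, -1],
  "linear": [
    [-29, -39, 0],
    [-58, -78, 0],
    [-87, -116, 0],
    [-115, -155, 0],
    [-144, -194, 0]
  ],
  "roll": [0, 0, 0, 0, 0]
}}

```text
clock: 1.1
eef_pos: [0.3641, 0.1356, 0.2053]
orientation: [0.187, 0.982, 0.0, 0.0]
force: [1.1, 0.0, 0.0]
gripper_width: 0.0942
gripper_force: 0.0
```

>>> {"op": "servo_tool", "data": {
  "grip": [-1, -1, -1, -1, -1],
  "linear": [
    [-29, -39, 0],
    [-58, -78, 0],
    [-87, -116, 0],
    [-115, -155, 0],
    [-144, -194, 0]
  ],
  "roll": [0, 0, 0, 0, 0]
}}

```text
clock: 1.6
eef_pos: [0.4264, -0.0982, 0.2053]
orientation: [0.188, 0.982, 0.0, 0.0]
force: [0.9, 0.5, 1.0]
gripper_width: 0.0938
gripper_force: 0.0
```

>>> {"op": "servo_tool", "data": {
  "grip": [-1, -1, -1, -1, -1],
  "linear": [
    [-29, -39, 0],
    [-58, -78, 0],
    [-87, -116, 0],
    [-115, -155, 0],
    [-144, -194, 0]
  ],
  "roll": [0.15, 0.3, 0.45, 0.6, 0.75]
}}

```text
clock: 2.1
eef_pos: [0.4888, -0.3314, 0.2048]
orientation: [0.537, 0.843, 0.0, -0.0]
force: [1.2, -0.2, -0.5]
gripper_width: 0.094
gripper_force: 0.0
```

>>> {"op": "servo_tool", "data": {
  "grip": [-1, -1, -1, -1, -1],
  "linear": [
    [0, 0, 0],
    [0, 0, 0],
    [0, 0, 0],
    [0, 0, 0],
    [0, 0, 0]
  ],
  "roll": [0.15, 0.3, 0.45, 0.6, 0.75]
}}

```text
clock: 2.6
eef_pos: [0.4886, -0.3294, 0.2048]
orientation: [0.809, 0.588, -0.0, -0.001]
force: [0.5, -0.3, 0.2]
gripper_width: 0.094
gripper_force: 0.0
```

>>> {"op": "servo_tool", "data": {
  "grip": [-1, -1, -1, -1, -1],
  "linear": [
    [0, 0, 0],
    [0, 0, 0],
    [0, 0, 0],
    [0, 0, 0],
    [0, 0, 0]
  ],
  "roll": [0.15, 0.3, 0.45, 0.6, 0.75]
}}

```text
clock: 3.1
eef_pos: [0.4886, -0.3293, 0.2049]
orientation: [0.968, 0.251, -0.0, -0.0]
force: [-0.4, -0.2, -0.6]
gripper_width: 0.0939
gripper_force: 0.0
```

>>> {"op": "servo_tool", "data": {
  "grip": [-1, -1, -1, -1, -1],
  "linear": [
    [0, 0, 0],
    [0, 0, 0],
    [0, 0, 0],
    [0, 0, 0],
    [0, 0, 0]
  ],
  "roll": [0.15, 0.3, 0.45, 0.55, 0.55]
}}

```text
clock: 3.6
eef_pos: [0.4887, -0.3293, 0.2049]
orientation: [1.0, -0.018, -0.0, -0.0]
force: [0.4, 0.6, 0.1]
gripper_width: 0.0942
gripper_force: 0.0
```

>>> {"op": "servo_tool", "data": {
  "grip": [-1, -1, -1, -1, -1],
  "linear": [
    [0, 0, 45],
    [0, 0, 90],
    [0, 0, 135],
    [0, 0, 160],
    [0, 0, 171]
  ],
  "roll": [0, 0, 0, 0, 0]
}}

```text
clock: 4.1
eef_pos: [0.487, -0.3277, 0.0309]
orientation: [1.0, -0.017, -0.002, -0.002]
force: [0.9, -0.5, -1.3]
gripper_width: 0.0941
gripper_force: 0.0
```

>>> {"op": "servo_tool", "data": {
  "grip": [1, 1, 1, 1, 1],
  "linear": [
    [0, 0, 0],
    [0, 0, 0],
    [0, 0, 0],
    [0, 0, 0],
    [0, 0, 0]
  ],
  "roll": [0, 0, 0, 0, 0]
}}

```text
clock: 4.6
eef_pos: [0.4895, -0.3301, 0.0356]
orientation: [1.0, -0.018, 0.001, 0.001]
force: [-0.2, 1.1, -0.2]
gripper_width: 0.0575
gripper_force: 0.0
```

>>> {"op": "servo_tool", "data": {
  "grip": [1, 1, 1, 1, 1],
  "linear": [
    [0, 0, 0],
    [0, 0, 0],
    [0, 0, 0],
    [0, 0, 0],
    [0, 0, 0]
  ],
  "roll": [0, 0, 0, 0, 0]
}}

```text
clock: 5.1
eef_pos: [0.4889, -0.3295, 0.0344]
orientation: [1.0, -0.018, -0.0, -0.0]
force: [-0.2, 0.6, 0.5]
gripper_width: 0.0222
gripper_force: 30.0
```

>>> {"op": "servo_tool", "data": {
  "grip": [1, 1, 1, 1, 1],
  "linear": [
    [0, 0, -10],
    [0, 0, -25],
    [0, 0, -45],
    [0, 0, -60],
    [0, 0, -60]
  ],
  "roll": [0, 0, 0, 0, 0]
}}

```text
clock: 5.6
eef_pos: [0.4906, -0.3312, 0.0981]
orientation: [1.0, -0.018, 0.002, 0.002]
force: [0.6, -0.1, -0.8]
gripper_width: 0.0217
gripper_force: 30.0
```

Run:
```python
from h import *
c=cam('side','s1');cv2.imwrite('pics/s1c.png',cv2.resize(c['image'][220:400,180:400],None,fx=3,fy=3)[...,::-1])
P=cloud(c);
```

```text
(no output)
```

View pics/s1c.png

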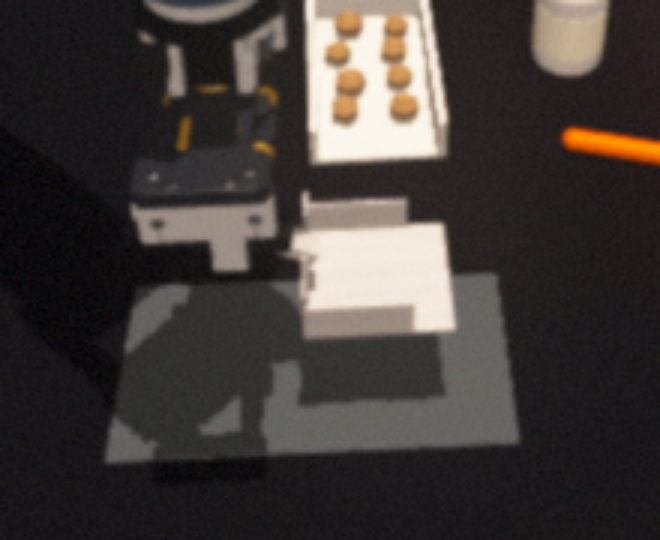

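>>> {"op": "servo_tool", "data": {
  "grip": [1, 1, 1, 1, 1],
  "linear": [
    [0, 0, 0],
    [0, 0, 0],
    [0, 0, 0],
    [0, 0, 0],
    [0, 0, 0]
  ],
  "roll": [-0.14, -0.28, -0.42, -0.56, -0.7]
}}

```text
clock: 6.15
eef_pos: [0.4883, -0.329, 0.0933]
orientation: [0.944, 0.329, -0.0, -0.001]
force: [-0.2, -0.6, -1.5]
gripper_width: 0.0216
gripper_force: 30.0
```

>>> {"op": "servo_tool", "data": {
  "grip": [1, 1, 1, 1, 1],
  "linear": [
    [0, 0, 0],
    [0, 0, 0],
    [0, 0, 0],
    [0, 0, 0],
    [0, 0, 0]
  ],
  "roll": [-0.14, -0.28, -0.42, -0.56, -0.7]
}}

```text
clock: 6.65
eef_pos: [0.4883, -0.3291, 0.0933]
orientation: [0.775, 0.633, -0.0, -0.001]
force: [-0.4, 0.1, -1.0]
gripper_width: 0.0214
gripper_force: 30.0
```

>>> {"op": "servo_tool", "data": {
  "grip": [1, 1, 1, 1, 1],
  "linear": [
    [0, 0, 0],
    [0, 0, 0],
    [0, 0, 0],
    [0, 0, 0],
    [0, 0, 0]
  ],
  "roll": [-0.1, -0.17, -0.198, -0.198, -0.198]
}}

```text
clock: 7.15
eef_pos: [0.4887, -0.3294, 0.0941]
orientation: [0.711, 0.704, -0.0, -0.0]
force: [-0.5, 0.3, -1.7]
gripper_width: 0.0218
gripper_force: 30.0
```

>>> {"op": "servo_tool", "data": {
  "grip": [1, 1, 1, 1, 1],
  "linear": [
    [10, 20, 0],
    [25, 50, 0],
    [42, 75, 0],
    [54, 92, 0],
    [60, 99, 0]
  ],
  "roll": [0, 0, 0, 0, 0]
}}

```text
clock: 7.65
eef_pos: [0.5896, -0.2694, 0.0943]
orientation: [0.71, 0.704, 0.0, 0.0]
force: [-0.5, -0.4, -1.0]
gripper_width: 0.0213
gripper_force: 30.0
```

>>> {"op": "servo_tool", "data": {
  "grip": [1, 1],
  "linear": [
    [0, 0, 0],
    [0, 0, 0]
  ],
  "roll": [0, 0]
}}

```text
clock: 7.85
eef_pos: [0.5878, -0.2708, 0.0942]
orientation: [0.71, 0.704, -0.0, -0.0]
force: [-0.8, 0.0, -2.2]
gripper_width: 0.022
gripper_force: 30.0
```

Run:
```python
from h import *
c=cam('top');P=cloud(c);o=observe();e=o['eef_pos'];print(e.round(4))
hv=cv2.cvtColor(c['image'],cv2.COLOR_RGB2HSV)
m=(P[...,0]>.52)&(P[...,0]<.66)&(P[...,1]>e[1]+.03)&(P[...,1]<e[1]+.14)&(P[...,2]>.05)&(P[...,2]<.11)
q=P[m];print(len(q))
f=q[(np.abs(q[:,0]-e[0])<.03)&(q[:,2]<.08)];print('pan plane', np.polyfit(f[:,1],f[:,2],1),f[:,2].mean(), f[:,1].mean(),f[:,1].max(),'x',q[:,0].min(),q[:,0].max())
A=np.c_[f[:,:2],np.ones(len(f))];print(np.linalg.lstsq(A,f[:,2],rcond=None)[0])
x=cv2.resize(c['image'][160:260,280:440],None,fx=5,fy=5,interpolation=cv2.INTER_CUBIC);cv2.imwrite('pics/t2.png',x[...,::-1])
```

```text
[ 0.5876 -0.271   0.0943]
1142
pan plane [-0.01596148  0.06165366] 0.06463105381198393 -0.18653587662913873 -0.1423920769043106 x 0.5442085244110827 0.6287865848918478
[ 0.00026016 -0.0159605   0.06150096]
```

View pics/t2.png

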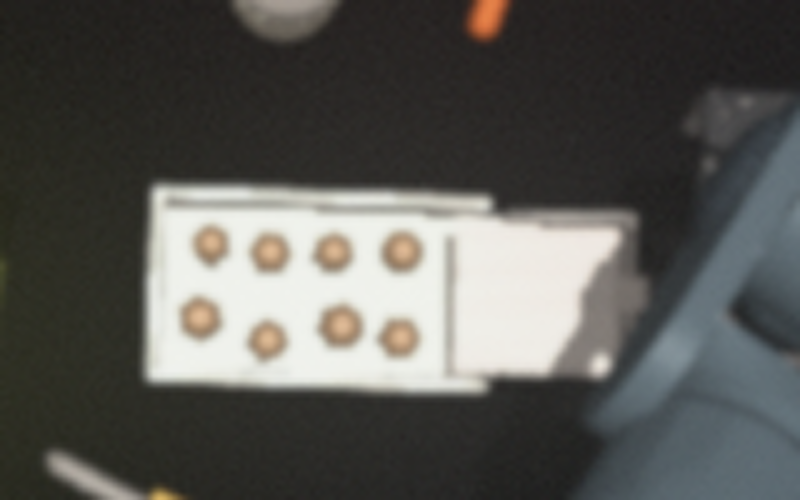

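>>> {"op": "servo_tool", "data": {
  "grip": [1, 1, 1, 1, 1],
  "linear": [
    [0, 2, 20],
    [0, 2, 40],
    [0, 2, 52],
    [0, 2, 57],
    [0, 2, 57.5]
  ],
  "roll": [0, 0, 0, 0, 0]
}}

```text
clock: 8.4
eef_pos: [0.5899, -0.2707, 0.0365]
orientation: [0.711, 0.704, -0.0, -0.0]
force: [0.2, 0.7, -1.4]
gripper_width: 0.0218
gripper_force: 30.0
```

>>> {"op": "servo_tool", "data": {
  "grip": [1, 1, 1, 1, 1],
  "linear": [
    [12, 0, 0],
    [32, 0, 0],
    [55, 0, 0],
    [80, 0, 0],
    [100, 0, 0]
  ],
  "roll": [0, 0, 0, 0, 0]
}}

```text
clock: 8.9
eef_pos: [0.5915, -0.1682, 0.0376]
orientation: [0.71, 0.704, -0.0, 0.001]
force: [0.8, -5.2, -0.9]
gripper_width: 0.0217
gripper_force: 30.0
```

Run:
```python
from h import *
c=cam('top');o=observe();print(o['eef_pos'].round(4),o['force'].round(1))
x=cv2.resize(c['image'][180:260,280:420],None,fx=5,fy=5,interpolation=cv2.INTER_CUBIC);cv2.imwrite('pics/t3.png',x[...,::-1])
```

```text
[ 0.5915 -0.1658  0.0374] [ 0.6  2.  -2.3]
```

View pics/t3.png

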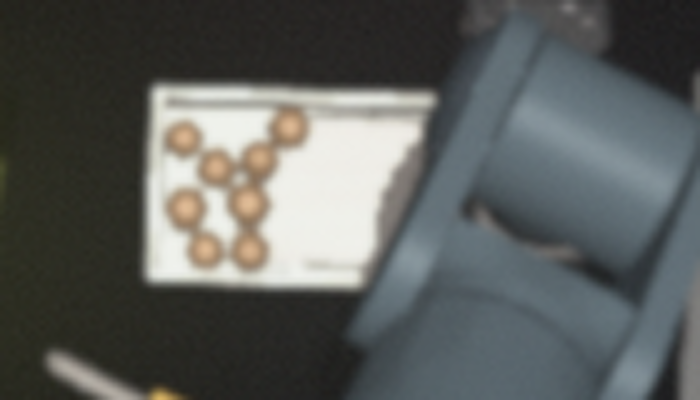

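>>> {"op": "servo_tool", "data": {
  "grip": [1, 1, 1, 1, 1],
  "linear": [
    [12, -1, 0.5],
    [24, -1, 0.5],
    [36, -1, 0.5],
    [46, -1, 0.5],
    [53, -1, 0.5]
  ],
  "roll": [0, 0, 0, 0, 0]
}}

```text
clock: 9.45
eef_pos: [0.5905, -0.1163, 0.0362]
orientation: [0.71, 0.704, 0.0, -0.001]
force: [0.0, -0.9, -1.1]
gripper_width: 0.0221
gripper_force: 30.0
```

>>> {"op": "servo_tool", "data": {
  "grip": [1, 1],
  "linear": [
    [0, 0, 0],
    [0, 0, 0]
  ],
  "roll": [0, 0]
}}

```text
clock: 9.65
eef_pos: [0.5905, -0.1167, 0.0361]
orientation: [0.71, 0.704, 0.0, -0.001]
force: [0.2, 0.7, -1.8]
gripper_width: 0.0217
gripper_force: 30.0
```

Run:
```python
from h import *
c=cam('top');o=observe();print(o['eef_pos'].round(4),o['force'].round(1))
d=cam('side')
a=cv2.resize(c['image'][180:260,290:390],None,fx=5,fy=5,interpolation=cv2.INTER_CUBIC)
b=cv2.resize(d['image'][190:290,250:350],None,fx=4,fy=4,interpolation=cv2.INTER_CUBIC)[:400,:300]
cv2.imwrite('pics/t4.png',np.hstack([a,b])[...,::-1])
```

```text
[ 0.5905 -0.1171  0.0361] [ 0.2  1.3 -1. ]
```

View pics/t4.png

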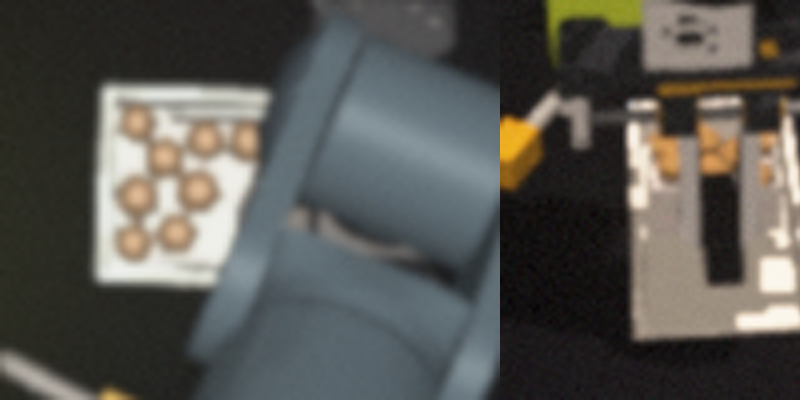

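>>> {"op": "servo_tool", "data": {
  "grip": [1, 1, 1, 1, 1],
  "linear": [
    [2, 0, 0],
    [2, 0, 0],
    [2, 0, -3],
    [2, 0, -9],
    [2, 0, -18]
  ],
  "roll": [0, 0, 0, 0, 0]
}}

```text
clock: 10.25
eef_pos: [0.5902, -0.1153, 0.0543]
orientation: [0.71, 0.704, -0.0, -0.001]
force: [0.1, 0.3, -4.5]
gripper_width: 0.022
gripper_force: 30.0
```

>>> {"op": "servo_tool", "data": {
  "grip": [1, 1, 1, 1, 1],
  "linear": [
    [0, 0, -15],
    [0, 0, -35],
    [0, 0, -55],
    [0, 0, -70],
    [0, 0, -78]
  ],
  "roll": [0, 0, 0, 0, 0]
}}

```text
clock: 10.75
eef_pos: [0.5919, -0.1159, 0.1352]
orientation: [0.71, 0.704, 0.001, 0.002]
force: [1.2, 0.2, -3.0]
gripper_width: 0.0219
gripper_force: 30.0
```

>>> {"op": "servo_tool", "data": {
  "grip": [1, 1, 1, 1, 1],
  "linear": [
    [10, -3, 0],
    [35, -10, 0],
    [65, -19, 0],
    [95, -27, 0],
    [120, -35, 0]
  ],
  "roll": [0, 0, 0, 0, 0]
}}

```text
clock: 11.25
eef_pos: [0.5551, 0.007, 0.131]
orientation: [0.71, 0.704, -0.001, -0.001]
force: [0.8, 0.7, -3.8]
gripper_width: 0.022
gripper_force: 30.0
```

>>> {"op": "servo_tool", "data": {
  "grip": [1, 1, 1, 1, 1],
  "linear": [
    [20, -6, 0],
    [35, -10, 0],
    [47, -14, 0],
    [56, -16, 0],
    [63, -18, 0]
  ],
  "roll": [0.02, 0.05, 0.08, 0.11, 0.13]
}}

```text
clock: 11.75
eef_pos: [0.5378, 0.0693, 0.1311]
orientation: [0.755, 0.656, -0.001, -0.001]
force: [-0.1, -0.1, -3.9]
gripper_width: 0.0217
gripper_force: 30.0
```

>>> {"op": "servo_tool", "data": {
  "grip": [1, 1, 1, 1, 1],
  "linear": [
    [5, -1, 0],
    [8, -2, 0],
    [9, -3, 0],
    [9, -3, 0],
    [9, -3, 0]
  ],
  "roll": [0, 0, 0, 0, 0]
}}

```text
clock: 12.25
eef_pos: [0.5378, 0.0771, 0.1324]
orientation: [0.755, 0.656, -0.0, -0.0]
force: [0.5, 0.1, -2.8]
gripper_width: 0.0217
gripper_force: 30.0
```

Run:
```python
from h import *
c=cam('top');o=observe();print(o['eef_pos'].round(4),o['force'].round(1),o['orientation'].round(3))
d=cam('side')
a=cv2.resize(c['image'][180:280,210:310],None,fx=4,fy=4,interpolation=cv2.INTER_CUBIC)
b=cv2.resize(c['image'][180:260,290:390],None,fx=4,fy=4,interpolation=cv2.INTER_CUBIC)
b=np.vstack([b,np.zeros((80,400,3),np.uint8)])
cv2.imwrite('pics/t5.png',np.hstack([a,b])[...,::-1])
P=cloud(c);q=P[(P[...,2]>.08)&(P[...,2]<.14)&(P[...,1]>.1)&(P[...,1]<.23)&(P[...,0]>.49)&(P[...,0]<.6)]
f=q[q[:,2]<.11];print(f[:,:2].min(0),f[:,:2].max(0),np.linalg.lstsq(np.c_[f[:,:2],np.ones(len(f))],f[:,2],rcond=None)[0],np.median(f[:,2]))
```

```text
[0.5378 0.0771 0.1325] [-0.2  0.5 -2.8] [ 0.755  0.656 -0.     0.   ]
[0.49017014 0.15101977] [0.59875534 0.2285218 ] [ 0.15341637 -0.0412173   0.0208316 ] 0.098127374992945
```

View pics/t5.png

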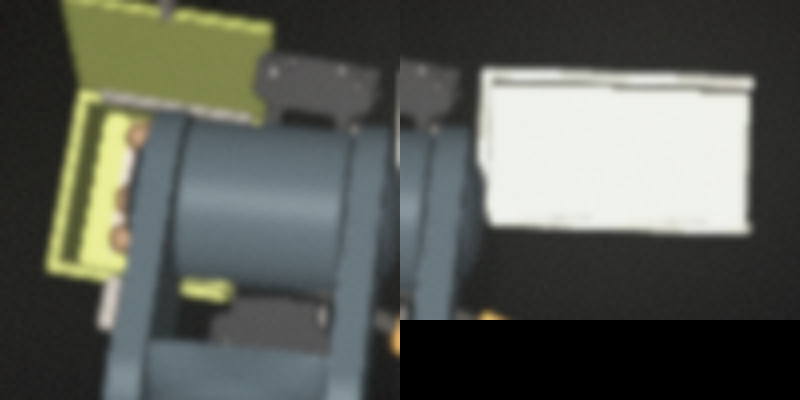

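>>> {"op": "servo_tool", "data": {
  "grip": [1, 1, 1, 1, 1],
  "linear": [
    [-45, 0, 0],
    [-50, 0, 0],
    [-38, 0, 0],
    [-20, 0, 0],
    [0, 0, 0]
  ],
  "roll": [0, 0, 0, 0, 0]
}}

```text
clock: 12.85
eef_pos: [0.5381, 0.0787, 0.1327]
orientation: [0.755, 0.656, 0.0, -0.0]
force: [-0.3, -0.3, -1.8]
gripper_width: 0.0217
gripper_force: 30.0
```

>>> {"op": "servo_tool", "data": {
  "grip": [1, 1, 1, 1, 1],
  "linear": [
    [-45, 0, 0],
    [-50, 0, 0],
    [-38, 0, 0],
    [-20, 0, 0],
    [0, 0, 0]
  ],
  "roll": [0, 0, 0, 0, 0]
}}

```text
clock: 13.35
eef_pos: [0.5381, 0.0793, 0.1328]
orientation: [0.755, 0.656, 0.001, -0.0]
force: [0.2, 0.7, -1.4]
gripper_width: 0.022
gripper_force: 30.0
```

>>> {"op": "servo_tool", "data": {
  "grip": [1, 1, 1, 1, 1],
  "linear": [
    [-45, 0, 0],
    [-50, 0, 0],
    [-38, 0, 0],
    [-20, 0, 0],
    [0, 0, 0]
  ],
  "roll": [0, 0, 0, 0, 0]
}}

```text
clock: 13.85
eef_pos: [0.538, 0.0794, 0.1326]
orientation: [0.755, 0.656, 0.001, -0.0]
force: [0.2, -0.6, -1.8]
gripper_width: 0.0216
gripper_force: 30.0
```

>>> {"op": "servo_tool", "data": {
  "grip": [1, 1, 1, 1],
  "linear": [
    [0, 0, 0],
    [0, 0, 0],
    [0, 0, 0],
    [0, 0, 0]
  ],
  "roll": [0, 0, 0, 0]
}}

```text
clock: 14.25
eef_pos: [0.5377, 0.0771, 0.1325]
orientation: [0.755, 0.656, 0.0, -0.0]
force: [0.7, -0.4, -1.9]
gripper_width: 0.0214
gripper_force: 30.0
```

>>> {"op": "servo_tool", "data": {
  "grip": [1, 1, 1, 1, 1],
  "linear": [
    [-48, 0, 0],
    [-60, 0, 0],
    [-40, 0, 0],
    [-20, 0, 0],
    [0, 0, 0]
  ],
  "roll": [0, 0, 0, 0, 0]
}}

```text
clock: 14.75
eef_pos: [0.5379, 0.0774, 0.1325]
orientation: [0.755, 0.655, 0.0, -0.0]
force: [-0.0, 0.3, -1.5]
gripper_width: 0.0218
gripper_force: 30.0
```

>>> {"op": "servo_tool", "data": {
  "grip": [1, 1, 1, 1, 1],
  "linear": [
    [-48, 0, 0],
    [-60, 0, 0],
    [-40, 0, 0],
    [-20, 0, 0],
    [0, 0, 0]
  ],
  "roll": [0, 0, 0, 0, 0]
}}

```text
clock: 15.25
eef_pos: [0.5379, 0.0772, 0.1325]
orientation: [0.755, 0.655, 0.0, -0.0]
force: [0.2, -0.5, -1.3]
gripper_width: 0.022
gripper_force: 30.0
```

Run:
```python
from h import *
d=cam('side')
b=cv2.resize(d['image'][110:270,210:370],None,fx=3.7,fy=3.7,interpolation=cv2.INTER_CUBIC)
cv2.imwrite('pics/t6.png',b[...,::-1]);print(observe()['force'])
```

```text
[-0.32430212  1.26987916 -1.30245498]
```

View pics/t6.png

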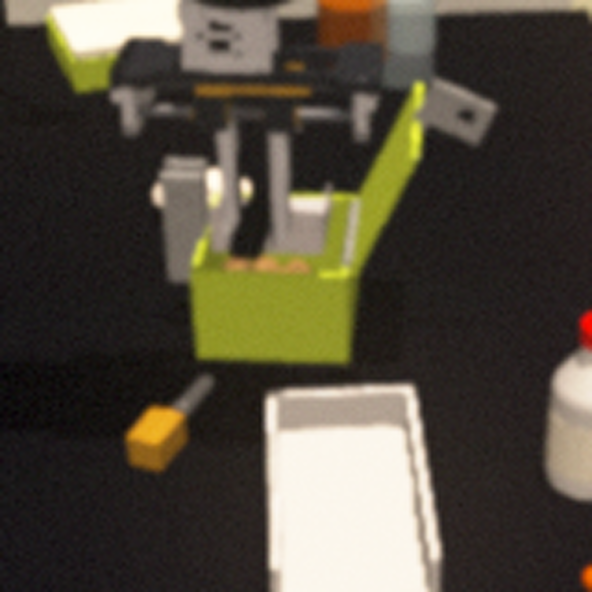

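>>> {"op": "servo_tool", "data": {
  "grip": [1, 1, 1, 1, 1],
  "linear": [
    [-20, 0, 0],
    [-60, 1, 0],
    [-108, 2, 0],
    [-156, 3, 0],
    [-204, 4, 0]
  ],
  "roll": [0, 0, 0, 0, 0]
}}

```text
clock: 15.8
eef_pos: [0.5129, -0.1276, 0.1327]
orientation: [0.755, 0.656, 0.0, 0.0]
force: [0.1, -0.2, -1.2]
gripper_width: 0.022
gripper_force: 30.0
```

>>> {"op": "servo_tool", "data": {
  "grip": [1, 1, 1, 1, 1],
  "linear": [
    [-48, 1, 0],
    [-96, 2, 0],
    [-144, 3, 0],
    [-185, 4, 0],
    [-206, 4, 0]
  ],
  "roll": [0, 0, 0, 0, 0]
}}

```text
clock: 16.3
eef_pos: [0.4878, -0.3336, 0.1327]
orientation: [0.756, 0.655, 0.0, 0.001]
force: [0.1, 0.8, -1.5]
gripper_width: 0.0219
gripper_force: 30.0
```

>>> {"op": "servo_tool", "data": {
  "grip": [1, 1, 1, 1, 1],
  "linear": [
    [0, 0, 0],
    [0, 0, 0],
    [0, 0, 0],
    [0, 0, 0],
    [0, 0, 0]
  ],
  "roll": [0.14, 0.28, 0.42, 0.56, 0.7]
}}

```text
clock: 16.8
eef_pos: [0.4887, -0.3294, 0.1323]
orientation: [0.935, 0.355, 0.0, -0.0]
force: [-0.3, 0.4, -1.1]
gripper_width: 0.0217
gripper_force: 30.0
```

>>> {"op": "servo_tool", "data": {
  "grip": [1, 1, 1, 1, 1],
  "linear": [
    [0, 0, 0],
    [0, 0, 0],
    [0, 0, 0],
    [0, 0, 0],
    [0, 0, 0]
  ],
  "roll": [0.14, 0.28, 0.42, 0.56, 0.7]
}}

```text
clock: 17.3
eef_pos: [0.4887, -0.3293, 0.1322]
orientation: [1.0, 0.013, -0.0, -0.001]
force: [0.3, -0.2, -1.2]
gripper_width: 0.0217
gripper_force: 30.0
```

>>> {"op": "servo_tool", "data": {
  "grip": [1, 1, 1, 1, 1],
  "linear": [
    [0, 0, 0],
    [0, 0, 15],
    [0, 0, 35],
    [0, 0, 55],
    [0, 0, 65]
  ],
  "roll": [0.06, 0.06, 0.06, 0.06, 0.06]
}}

```text
clock: 17.8
eef_pos: [0.4874, -0.3282, 0.0643]
orientation: [1.0, -0.014, -0.002, -0.002]
force: [-0.7, 0.2, -1.6]
gripper_width: 0.0217
gripper_force: 30.0
```

Run:
```python
from h import *
c=cam('top');o=observe();print(o['eef_pos'].round(4),o['force'].round(1),o['orientation'].round(3))
a=cv2.resize(c['image'][160:310,200:480],None,fx=2.8,fy=2.8,interpolation=cv2.INTER_CUBIC)
cv2.imwrite('pics/t7.png',a[...,::-1]);np.savez('top7.npz',**c)
```

```text
[ 0.4869 -0.3279  0.0634] [-0.1 -0.3 -2.2] [ 1.    -0.014 -0.002 -0.002]
```

View pics/t7.png

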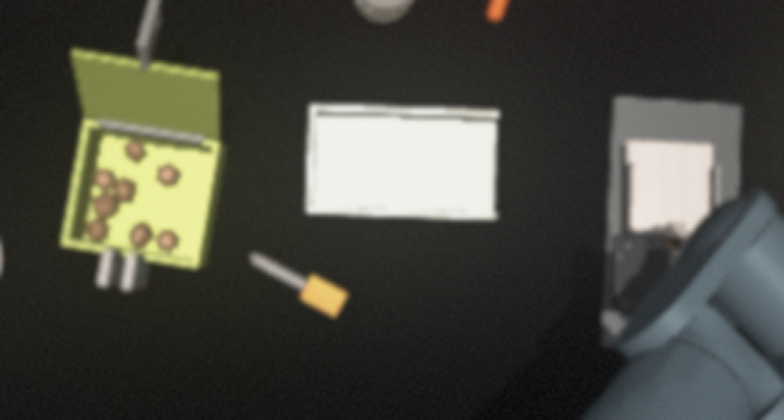

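>>> {"op": "servo_tool", "data": {
  "grip": [1, 1, 1, 1, 1],
  "linear": [
    [0, 0, 8],
    [0, 0, 20],
    [0, 0, 28],
    [0, 0, 32],
    [0, 0, 32.5]
  ],
  "roll": [0, 0, 0, 0, 0]
}}

```text
clock: 18.35
eef_pos: [0.489, -0.33, 0.035]
orientation: [1.0, -0.014, 0.0, 0.0]
force: [-2.0, 0.5, 1.3]
gripper_width: 0.0218
gripper_force: 30.0
```

>>> {"op": "servo_tool", "data": {
  "grip": [1, 1, 0.7, 0.3, -0.2],
  "linear": [
    [0, 0, 0],
    [0, 0, 0],
    [0, 0, 0],
    [0, 0, 0],
    [0, 0, 0]
  ],
  "roll": [0, 0, 0, 0, 0]
}}

```text
clock: 18.85
eef_pos: [0.489, -0.33, 0.0352]
orientation: [1.0, -0.014, 0.0, 0.0]
force: [0.4, -0.4, 0.5]
gripper_width: 0.0344
gripper_force: 0.0
```

>>> {"op": "servo_tool", "data": {
  "grip": [-0.2, -0.2, -0.2, -0.2, -0.2],
  "linear": [
    [0, 0, 0],
    [0, 0, 0],
    [0, 0, -10],
    [0, 0, -40],
    [0, 0, -80]
  ],
  "roll": [0, 0, 0, 0, 0]
}}

```text
clock: 19.35
eef_pos: [0.4877, -0.3287, 0.1145]
orientation: [1.0, -0.014, -0.002, -0.001]
force: [0.7, -0.8, 0.7]
gripper_width: 0.0567
gripper_force: 0.0
```

>>> {"op": "servo_tool", "data": {
  "grip": [1, 1, 1, 1, 1],
  "linear": [
    [0, 0, -45],
    [0, 0, -90],
    [0, 0, -110],
    [0, 0, -110],
    [0, 0, -110]
  ],
  "roll": [0, 0, 0, 0, 0]
}}

```text
clock: 19.85
eef_pos: [0.4886, -0.3296, 0.2246]
orientation: [1.0, -0.014, -0.0, -0.0]
force: [-0.1, -0.5, -0.1]
gripper_width: 0.0197
gripper_force: 0.0
```

Run:
```python
from h import *
o=observe();print(o['eef_pos'].round(4),o['orientation'].round(3),o['joint_pos'].round(2),o['gripper_width'])
c=cam('side');P=cloud(c);hv=cv2.cvtColor(c['image'],cv2.COLOR_RGB2HSV)
m=(hv[...,1]<60)&(hv[...,2]>150)&(P[...,1]<-.27)&(P[...,1]>-.4)&(P[...,0]>.5)&(P[...,0]<.64)&(P[...,2]<.02);q=P[m]
print(len(q),q[:,:2].min(0),q[:,:2].max(0),q.mean(0),np.linalg.lstsq(np.c_[q[:,:2],np.ones(len(q))],q[:,2],rcond=None)[0])
# lid geometry from top view
t=load('top7');T=cloud(t);L=T[(T[...,2]>.09)&(T[...,0]>.6)&(T[...,0]<.75)&(T[...,1]>.05)&(T[...,1]<.3)]
Rb=np.array([[np.cos(-.14),np.sin(-.14)],[-np.sin(-.14),np.cos(-.14)]])
l=(L[:,:2]-[.5505,.1773])@Rb.T
for z in (.1,.12,.14,.16,.18): k=np.abs(L[:,2]-z)<.01;print(z,k.sum(),np.percentile(l[k],[5,50,95],axis=0).round(3).tolist())
```

```text
[ 0.4886 -0.3296  0.2246] [ 1.    -0.014 -0.    -0.   ] [-0.79  0.09  1.7  -0.    1.35  0.81] 0.019728773121708773
1576 [ 0.52625826 -0.375559  ] [ 0.62125216 -0.2863548 ] [ 0.57665963 -0.3289113   0.00706578] [-0.0405073  -0.01726182  0.0247471 ]
0.1 199 [[0.065, -0.059], [0.07, -0.001], [0.074, 0.057]]
0.12 207 [[0.075, -0.057], [0.079, 0.0], [0.084, 0.059]]
0.14 213 [[0.084, -0.058], [0.088, 0.002], [0.092, 0.059]]
0.16 240 [[0.092, -0.058], [0.097, -0.001], [0.102, 0.059]]
0.18 282 [[0.102, -0.058], [0.108, -0.002], [0.139, 0.059]]
```

>>> {"op": "servo_tool", "data": {
  "grip": [1, 1, 1, 1, 1],
  "linear": [
    [15, -36, 0],
    [34, -80, 0],
    [53, -124, 0],
    [72, -168, 0],
    [91, -212, 0]
  ],
  "roll": [0, 0, 0, 0, 0]
}}

```text
clock: 20.4
eef_pos: [0.5851, -0.1182, 0.2222]
orientation: [1.0, -0.014, -0.002, -0.001]
force: [0.5, -0.4, 0.4]
gripper_width: 0.0002
gripper_force: 0.0
```

>>> {"op": "servo_tool", "data": {
  "grip": [1, 1, 1, 1, 1],
  "linear": [
    [19, -44, 0],
    [38, -88, 0],
    [57, -132, 0],
    [76, -176, 0],
    [93, -218, 0]
  ],
  "roll": [0, 0, 0, 0, 0]
}}

```text
clock: 20.9
eef_pos: [0.6842, 0.0969, 0.2217]
orientation: [1.0, -0.014, -0.002, 0.0]
force: [0.1, -0.7, 0.1]
gripper_width: 0.0005
gripper_force: 0.0
```

>>> {"op": "servo_tool", "data": {
  "grip": [1, 1, 1, 1, 1],
  "linear": [
    [8, -22, 0],
    [8, -22, 20],
    [8, -22, 45],
    [8, -22, 62],
    [8, -22, 70]
  ],
  "roll": [0.11, 0.11, 0.11, 0.11, 0.11]
}}

```text
clock: 21.4
eef_pos: [0.6913, 0.1164, 0.1503]
orientation: [0.998, -0.069, -0.003, 0.0]
force: [0.3, 0.2, 0.4]
gripper_width: 0.0008
gripper_force: 0.0
```

>>> {"op": "servo_tool", "data": {
  "grip": [1, 1, 1, 1, 1],
  "linear": [
    [-12, 0, 0],
    [-24, 0, 0],
    [-34, 0, 0],
    [-42, 0, 0],
    [-50, 0, 0]
  ],
  "roll": [0, 0, 0, 0, 0]
}}

```text
clock: 21.9
eef_pos: [0.6441, 0.1233, 0.1557]
orientation: [0.998, -0.069, 0.001, -0.0]
force: [1.1, -0.6, 1.2]
gripper_width: 0.0007
gripper_force: 0.8
```

>>> {"op": "servo_tool", "data": {
  "grip": [1, 1, 1, 1, 1],
  "linear": [
    [-9, 0, 0],
    [-18, 0, 0],
    [-27, 0, 0],
    [-36, 0, 0],
    [-45, 0, 0]
  ],
  "roll": [0, 0, 0, 0, 0]
}}

```text
clock: 22.4
eef_pos: [0.5984, 0.1298, 0.1545]
orientation: [0.998, -0.069, -0.0, 0.0]
force: [1.3, -0.8, -1.1]
gripper_width: 0.0007
gripper_force: 0.6
```

>>> {"op": "servo_tool", "data": {
  "grip": [1, 1, 1, 1, 1],
  "linear": [
    [-5, 0, 0],
    [-5, 0, 0],
    [30, 0, 0],
    [60, 0, -20],
    [80, 0, -60]
  ],
  "roll": [0, 0, 0, 0, 0]
}}

```text
clock: 22.9
eef_pos: [0.6776, 0.1182, 0.211]
orientation: [0.998, -0.069, -0.004, 0.0]
force: [0.1, 0.7, -0.4]
gripper_width: 0.0003
gripper_force: 0.0
```

Run:
```python
from h import *
d=cam('side')
b=cv2.resize(d['image'][80:240,210:370],None,fx=3,fy=3,interpolation=cv2.INTER_CUBIC)
cv2.imwrite('pics/t8.png',b[...,::-1])
```

```text
(no output)
```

View pics/t8.png

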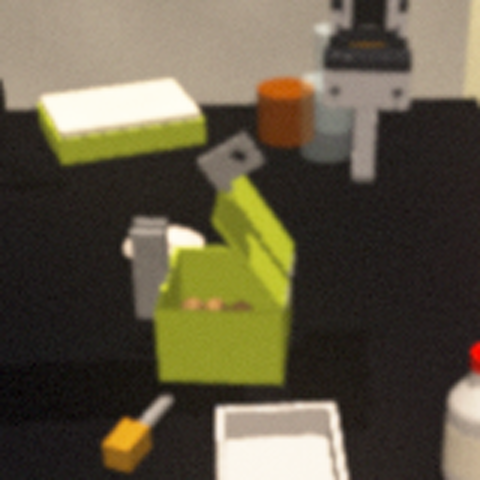

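>>> {"op": "servo_tool", "data": {
  "grip": [1, 1, 1, 1, 1],
  "linear": [
    [-8, 40, -10],
    [-17, 85, -20],
    [-27, 130, -20],
    [-36, 175, -20],
    [-45, 220, -20]
  ],
  "roll": [0, 0, 0, 0, 0]
}}

```text
clock: 23.45
eef_pos: [0.6029, -0.0945, 0.235]
orientation: [0.998, -0.069, 0.0, -0.0]
force: [1.1, -0.0, 0.3]
gripper_width: 0.0003
gripper_force: 0.0
```

>>> {"op": "servo_tool", "data": {
  "grip": [1, 1, 1, 1, 1],
  "linear": [
    [-9, 45, 0],
    [-18, 90, 0],
    [-27, 130, 0],
    [-33, 160, 0],
    [-33, 164, 0]
  ],
  "roll": [-0.14, -0.28, -0.42, -0.56, -0.7]
}}

```text
clock: 23.95
eef_pos: [0.5471, -0.254, 0.2348]
orientation: [0.961, 0.278, -0.0, 0.0]
force: [0.4, 1.1, 0.6]
gripper_width: 0.0004
gripper_force: 0.0
```

>>> {"op": "servo_tool", "data": {
  "grip": [-1, -1, -1, -1, -1],
  "linear": [
    [0, 0, 0],
    [0, 0, 0],
    [0, 0, 0],
    [0, 0, 0],
    [0, 0, 0]
  ],
  "roll": [-0.14, -0.28, -0.42, -0.5, -0.54]
}}

```text
clock: 24.45
eef_pos: [0.5484, -0.2508, 0.2348]
orientation: [0.851, 0.524, -0.0, -0.0]
force: [-0.8, 0.2, 0.5]
gripper_width: 0.037
gripper_force: 0.0
```

>>> {"op": "servo_tool", "data": {
  "grip": [-1, -1, -1, -1, -1],
  "linear": [
    [0, 0, 0],
    [0, 0, 0],
    [0, 0, 0],
    [0, 0, 0],
    [0, 0, 0]
  ],
  "roll": [0, 0, 0, 0, 0]
}}

```text
clock: 24.95
eef_pos: [0.5485, -0.2509, 0.2349]
orientation: [0.852, 0.523, 0.0, -0.0]
force: [0.8, 0.1, 0.4]
gripper_width: 0.0768
gripper_force: 0.0
```

>>> {"op": "servo_tool", "data": {
  "grip": [-1, -1, -1, -1, -1],
  "linear": [
    [0, 0, 0],
    [0, 0, 0],
    [0, 0, 0],
    [0, 0, 0],
    [0, 0, 0]
  ],
  "roll": [0, 0, 0, 0, 0]
}}

```text
clock: 25.45
eef_pos: [0.5485, -0.251, 0.235]
orientation: [0.852, 0.523, -0.0, 0.0]
force: [0.5, 0.2, 1.3]
gripper_width: 0.0939
gripper_force: 0.0
```

>>> {"op": "servo_tool", "data": {
  "grip": [-1, -1, -1, -1, -1],
  "linear": [
    [0, 0, 0],
    [0, 0, 0],
    [0, 0, 0],
    [0, 0, 0],
    [0, 0, 0]
  ],
  "roll": [0, 0, 0, 0, 0]
}}

```text
clock: 25.95
eef_pos: [0.5485, -0.251, 0.2349]
orientation: [0.852, 0.523, -0.0, -0.0]
force: [1.3, 0.1, 0.4]
gripper_width: 0.0942
gripper_force: 0.0
```

```bash
cat > m.py <<'E'
from h import *
c=cam('top');P=cloud(c);o=observe();print(o['eef_pos'].round(4),o['orientation'].round(3),o['joint_pos'].round(2))
hsv=cv2.cvtColor(c['image'],cv2.COLOR_RGB2HSV);H,S,V=[hsv[...,i].astype(int) for i in range(3)]
R=lambda r:[np.round(x,1).tolist() if np.ndim(x) else round(float(x),1) for x in r]
roi=np.zeros((400,640),bool);roi[180:300,215:400]=1
y=roi&(H>12)&(H<28)&(S>120)&(V>150)
for a,ce,m in comps(y,40): print('head',a,ce.round(),R(rect(c,m,.026)))
sh=roi&(S<60)&(V>70)&(P[...,2]<.025);sh[:,340:]=0;sh[:240]=0;sh[:,:270]=0
for a,ce,m in comps(sh,15):
    v,u=np.nonzero(m);q=onplane(c,np.c_[u,v],.013)[:,:2];w=np.linalg.svd(q-q.mean(0),full_matrices=0)[2][0];print('shaft',a,q.mean(0).round(4),np.degrees(np.arctan2(w[1],w[0])).round(1))
g=roi&(H>25)&(H<45)&(S>90)&(V>60)
for a,ce,m in comps(g,200):
    print('green',a,R(rect(c,m,.086)),np.percentile(P[m][:,2],[5,50,95]).round(3))
for s in('top','side'):
    d=c if s=='top' else cam('side')
    P=cloud(d);q=P[(P[...,2]>.09)&(P[...,0]>.44)&(P[...,0]<.52)&(P[...,1]>.13)&(P[...,1]<.24)]
    A=.14;B=np.array([[np.cos(A),-np.sin(A)],[np.sin(A),np.cos(A)]]);l=(q[:,:2]-[.5505,.1773])@B.T
    print(s,len(q),'lug box-frame x,y pct',np.percentile(l,[1,5,50,95,99],axis=0).round(4).tolist(),'z',np.percentile(q[:,2],[50,95]).round(3))
a=cv2.resize(c['image'][180:280,220:320],None,fx=4,fy=4,interpolation=cv2.INTER_CUBIC)
b=cv2.resize(d['image'][120:220,220:320],None,fx=4,fy=4,interpolation=cv2.INTER_CUBIC)
cv2.imwrite('pics/t9.png',np.hstack([a,b])[...,::-1]);np.savez('top9.npz',**c);np.savez('side9.npz',**d)
E
python3 m.py
```

```text
[ 0.5485 -0.2509  0.235 ] [0.852 0.523 0.    0.   ] [-0.62  0.11  1.65  0.    1.37 -0.15]
head 135 [315. 265.] [[457.2, 3.7], [37.9, 25.6], 65.0]
shaft 125 [0.4809 0.0505] -117.0
green 996 [[556.0, 211.3], [71.3, 128.1], 82.5] [-0.     0.085  0.09 ]
green 325 [[535.0, 119.8], [61.5, 129.9], 58.4] [-0.001  0.069  0.088]
top 220 lug box-frame x,y pct [[-0.0878, -0.0479], [-0.0863, -0.0142], [-0.0692, -0.0008], [-0.0442, 0.0155], [-0.0374, 0.0404]] z [0.131 0.137]
side 42 lug box-frame x,y pct [[-0.0674, -0.0146], [-0.0664, -0.0142], [-0.0594, -0.0104], [-0.0565, 0.0085], [-0.0539, 0.0101]] z [0.119 0.132]
```

View pics/t9.png

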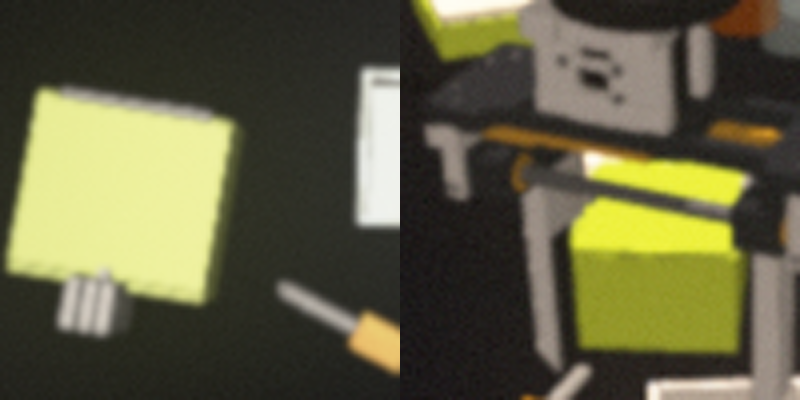

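Run:
```python
from h import *
for n in('top9','top7'):
    c=load(n);P=cloud(c);hsv=cv2.cvtColor(c['image'],cv2.COLOR_RGB2HSV);H,S,V=[hsv[...,i].astype(int) for i in range(3)]
    w=np.zeros((400,640),bool);w[244:266,232:252]=1
    for vt in(90,120,150):
        m=w&(S<70)&(V>vt)
        for a,ce,k in comps(m,30):
            r=rect(c,k,.136);print(n,vt,a,ce.round(1),[np.round(x,1) for x in r])
    g=np.zeros((400,640),bool);g[195:262,215:285]=1
    m=g&(H>20)&(H<50)&(S>60)&(V>150)
    a,ce,k=max(comps(m,100),key=lambda t:t[0]);r=rect(c,k,.085 if n=='top9' else .08);print('box',a,[np.round(x,1) for x in r])
```

```text
top9 90 218 [241.8 255.5] [array([482.6, 185.3]), array([40. , 42.8]), np.float64(1.6)]
top9 120 187 [241.8 255.1] [array([484.3, 187.3]), array([32.8, 40.6]), np.float64(80.7)]
top9 150 168 [241.7 254.7] [array([484.6, 187.8]), array([30.8, 39.1]), np.float64(84.0)]
box 2220 [array([551.4, 177.9]), array([132.2, 121.2]), np.float64(82.0)]
top7 90 161 [241.7 255.8] [array([479.8, 185.6]), array([41.3, 33.8]), np.float64(84.5)]
top7 120 57 [237.2 254.9] [array([482.3, 198.8]), array([10.8, 31.6]), np.float64(82.7)]
top7 120 63 [245.6 256.3] [array([479.2, 177.4]), array([11.8, 33.5]), np.float64(84.0)]
top7 150 42 [237.1 254.7] [array([482.3, 199. ]), array([ 8.5, 30.6]), np.float64(85.1)]
top7 150 45 [245.7 255.8] [array([480.3, 176.4]), array([30. , 10.1]), np.float64(2.1)]
box 1532 [array([551.7, 177.9]), array([132.4, 122.3]), np.float64(82.0)]
```

>>> {"op": "servo_tool", "data": {
  "grip": [-1, -1, -1, -1, -1],
  "linear": [
    [25, -26, 0],
    [57, -60, 0],
    [90, -95, 0],
    [123, -130, 0],
    [155, -165, 0]
  ],
  "roll": [0, 0, 0, 0, 0]
}}

```text
clock: 26.55
eef_pos: [0.4705, -0.0366, 0.235]
orientation: [0.852, 0.523, 0.0, 0.0]
force: [0.3, 1.7, 0.4]
gripper_width: 0.094
gripper_force: 0.0
```

>>> {"op": "servo_tool", "data": {
  "grip": [-1, -1, -1, -1, -1],
  "linear": [
    [20, -21, 20],
    [31, -32, 60],
    [31, -32, 100],
    [31, -32, 140],
    [31, -32, 175]
  ],
  "roll": [0, 0, 0, 0, 0]
}}

```text
clock: 27.05
eef_pos: [0.4564, 0.0044, 0.0584]
orientation: [0.852, 0.524, -0.0, -0.0]
force: [0.1, 0.2, -0.3]
gripper_width: 0.0937
gripper_force: 0.0
```

>>> {"op": "servo_tool", "data": {
  "grip": [-1, -1, -1, -1, -1],
  "linear": [
    [0, 0, 20],
    [0, 0, 38],
    [0, 0, 48],
    [0, 0, 54],
    [0, 0, 56.5]
  ],
  "roll": [0, 0, 0, 0, 0]
}}

```text
clock: 27.55
eef_pos: [0.4571, 0.0039, 0.0035]
orientation: [0.852, 0.523, 0.0, 0.0]
force: [-0.4, 0.4, -0.6]
gripper_width: 0.0941
gripper_force: 0.0
```

>>> {"op": "servo_tool", "data": {
  "grip": [1, 1, 1, 1, 1],
  "linear": [
    [0, 0, 0],
    [0, 0, 0],
    [0, 0, 0],
    [0, 0, 0],
    [0, 0, 0]
  ],
  "roll": [0, 0, 0, 0, 0]
}}

```text
clock: 28.05
eef_pos: [0.4571, 0.004, 0.0037]
orientation: [0.852, 0.523, 0.0, 0.0]
force: [0.3, -0.8, -0.6]
gripper_width: 0.0576
gripper_force: 0.0
```

>>> {"op": "servo_tool", "data": {
  "grip": [1, 1, 1, 1, 1],
  "linear": [
    [0, 0, 0],
    [0, 0, 0],
    [0, 0, 0],
    [0, 0, 0],
    [0, 0, 0]
  ],
  "roll": [0, 0, 0, 0, 0]
}}

```text
clock: 28.55
eef_pos: [0.4569, 0.004, 0.0035]
orientation: [0.852, 0.523, 0.0, 0.0]
force: [0.8, 0.5, 1.0]
gripper_width: 0.0256
gripper_force: 30.0
```

>>> {"op": "servo_tool", "data": {
  "grip": [1, 1, 1, 1, 1],
  "linear": [
    [0, 0, -15],
    [0, 0, -50],
    [0, 0, -85],
    [0, 0, -100],
    [0, 0, -102]
  ],
  "roll": [0, 0, 0, 0, 0]
}}

```text
clock: 29.05
eef_pos: [0.4584, 0.0037, 0.1077]
orientation: [0.852, 0.523, 0.002, 0.002]
force: [0.7, 0.6, -1.0]
gripper_width: 0.0257
gripper_force: 30.0
```

>>> {"op": "servo_tool", "data": {
  "grip": [1, 1, 1, 1, 1],
  "linear": [
    [10, -4, 0],
    [30, -12, 0],
    [50, -19, 0],
    [62, -24, 0],
    [65, -25, 0]
  ],
  "roll": [-0.08, -0.16, -0.25, -0.31, -0.331]
}}

```text
clock: 29.55
eef_pos: [0.4628, 0.0743, 0.1038]
orientation: [0.753, 0.658, -0.001, -0.001]
force: [0.8, -0.6, -1.4]
gripper_width: 0.0257
gripper_force: 30.0
```

>>> {"op": "servo_tool", "data": {
  "grip": [1, 1, 1],
  "linear": [
    [0, 0, 0],
    [0, 0, 0],
    [0, 0, 0]
  ],
  "roll": [0, 0, 0]
}}

```text
clock: 29.85
eef_pos: [0.4638, 0.0727, 0.1052]
orientation: [0.755, 0.656, -0.0, -0.0]
force: [-0.2, 0.1, -0.4]
gripper_width: 0.0254
gripper_force: 30.0
```

Run:
```python
from h import *
o=observe();print(o['eef_pos'].round(4),o['orientation'].round(4),o['force'].round(1))
c=cam('top');d=cam('side');np.savez('top10.npz',**c);np.savez('side10.npz',**d)
a=cv2.resize(c['image'][210:290,220:320],None,fx=4,fy=4,interpolation=cv2.INTER_CUBIC)
b=cv2.resize(d['image'][140:220,220:320],None,fx=4,fy=4,interpolation=cv2.INTER_CUBIC)
cv2.imwrite('pics/t10.png',np.hstack([a,b])[...,::-1])
```

```text
[0.4638 0.0727 0.1052] [ 7.546e-01  6.562e-01 -2.000e-04 -1.000e-04] [-0.2  0.1 -0.4]
```

View pics/t10.png

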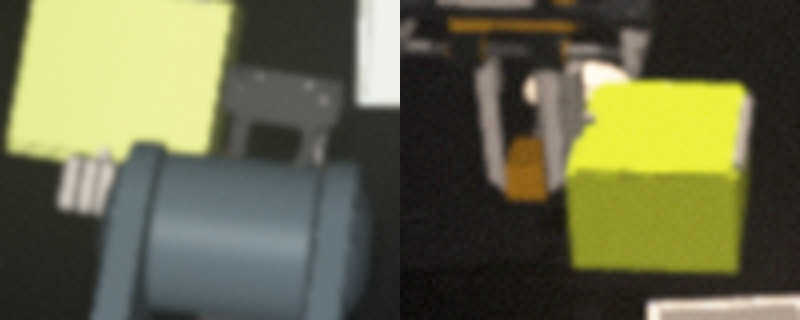

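>>> {"op": "servo_tool", "data": {
  "grip": [1, 1, 1, 1, 1],
  "linear": [
    [5, 0, 0],
    [11, 0, 0],
    [16, 0, 0],
    [20, 0, 0],
    [23, 0, 0]
  ],
  "roll": [0, 0, 0, 0, 0]
}}

```text
clock: 30.45
eef_pos: [0.4672, 0.0966, 0.1055]
orientation: [0.754, 0.657, 0.0, 0.0]
force: [0.1, -0.2, -0.9]
gripper_width: 0.0259
gripper_force: 30.0
```

>>> {"op": "servo_tool", "data": {
  "grip": [1, 1, 1, 1],
  "linear": [
    [2, 0, 0],
    [4, 0, 0],
    [6, 0, 0],
    [6, 0, 0]
  ],
  "roll": [0, 0, 0, 0]
}}

```text
clock: 30.85
eef_pos: [0.4679, 0.1021, 0.1054]
orientation: [0.754, 0.657, -0.0, -0.0]
force: [0.5, 0.3, -0.6]
gripper_width: 0.0261
gripper_force: 30.0
```

>>> {"op": "servo_tool", "data": {
  "grip": [1, 1, 1, 1, 1],
  "linear": [
    [3, 0, 0],
    [6, 0, 0],
    [9, 0, 0],
    [12, 0, 0],
    [12, 0, 0]
  ],
  "roll": [0, 0, 0, 0, 0]
}}

```text
clock: 31.35
eef_pos: [0.4696, 0.1142, 0.1055]
orientation: [0.754, 0.657, 0.0, -0.0]
force: [0.2, -0.1, -1.1]
gripper_width: 0.0257
gripper_force: 30.0
```

>>> {"op": "servo_tool", "data": {
  "grip": [1, 1, 1, 1, 1],
  "linear": [
    [3, 0, 0],
    [7, 0, 0],
    [11, 0, 0],
    [15, 0, 0],
    [15, 0, 0]
  ],
  "roll": [0, 0, 0, 0, 0]
}}

```text
clock: 31.85
eef_pos: [0.4717, 0.1292, 0.1055]
orientation: [0.754, 0.657, 0.0, -0.0]
force: [0.3, 0.2, -1.2]
gripper_width: 0.0257
gripper_force: 30.0
```

>>> {"op": "servo_tool", "data": {
  "grip": [1, 1, 1, 1, 1],
  "linear": [
    [5, 0, 0],
    [10, 0, 0],
    [15, 0, 0],
    [19, 0, 0],
    [21, 0, 0]
  ],
  "roll": [0, 0, 0, 0, 0]
}}

```text
clock: 32.35
eef_pos: [0.4746, 0.15, 0.1055]
orientation: [0.754, 0.657, 0.0, 0.0]
force: [-0.4, -0.6, -0.6]
gripper_width: 0.026
gripper_force: 30.0
```

>>> {"op": "servo_tool", "data": {
  "grip": [1, 1, 1, 1],
  "linear": [
    [1, 0, 0],
    [2, 0, 0],
    [3, 0, 0],
    [4, 0, 0]
  ],
  "roll": [0, 0, 0, 0]
}}

```text
clock: 32.75
eef_pos: [0.4751, 0.1533, 0.1055]
orientation: [0.754, 0.657, -0.0, 0.0]
force: [-0.1, -4.6, 0.1]
gripper_width: 0.0256
gripper_force: 30.0
```

>>> {"op": "servo_tool", "data": {
  "grip": [1, 1],
  "linear": [
    [1, 0, 0],
    [2, 0, 0]
  ],
  "roll": [0, 0]
}}

```text
clock: 32.95
eef_pos: [0.4751, 0.1533, 0.1055]
orientation: [0.754, 0.657, -0.002, 0.002]
force: [-2.6, -12.7, 3.5]
gripper_width: 0.0259
gripper_force: 30.0
```

>>> {"op": "servo_tool", "data": {
  "grip": [1, 1, 0.4, 0, -0.2],
  "linear": [
    [-2, 0, 0],
    [-2, 0, 0],
    [-2, 0, 0],
    [-2, 0, 0],
    [-2, 0, 0]
  ],
  "roll": [0, 0, 0, 0, 0]
}}

```text
clock: 33.45
eef_pos: [0.4753, 0.1538, 0.1056]
orientation: [0.754, 0.657, 0.0, 0.0]
force: [-0.1, 0.0, -0.4]
gripper_width: 0.0408
gripper_force: 0.0
```

>>> {"op": "servo_tool", "data": {
  "grip": [-0.2, -0.2, -0.2, -0.2, -0.2],
  "linear": [
    [0, 0, 0],
    [0, 0, 0],
    [0, 0, -10],
    [0, 0, -40],
    [0, 0, -80]
  ],
  "roll": [0, 0, 0, 0, 0]
}}

```text
clock: 33.95
eef_pos: [0.4736, 0.1534, 0.1852]
orientation: [0.754, 0.657, -0.002, -0.001]
force: [0.7, -0.2, -0.1]
gripper_width: 0.0562
gripper_force: 0.0
```

>>> {"op": "servo_tool", "data": {
  "grip": [-0.2, -0.2, -0.2, -0.2, -0.2],
  "linear": [
    [-20, 0, -30],
    [-60, 0, -60],
    [-105, 0, -60],
    [-150, 0, -60],
    [-180, 0, -60]
  ],
  "roll": [0, 0, 0, 0, 0]
}}

```text
clock: 34.45
eef_pos: [0.45, -0.0269, 0.2468]
orientation: [0.755, 0.656, 0.0, 0.001]
force: [0.1, -0.1, -0.9]
gripper_width: 0.0564
gripper_force: 0.0
```

Run:
```python
from h import *
c=cam('top');d=cam('side')
a=cv2.resize(c['image'][170:300,210:480],None,fx=2.9,fy=2.9,interpolation=cv2.INTER_CUBIC)[:,:783]
b=cv2.resize(d['image'][130:220,220:490],None,fx=2.9,fy=2.9,interpolation=cv2.INTER_CUBIC)[:220,:783]
cv2.imwrite('pics/t11.png',np.vstack([a,b])[:600,:,::-1])
P=cloud(c);H,S,V=[x.astype(int) for x in cv2.split(cv2.cvtColor(c['image'],cv2.COLOR_RGB2HSV))]
m=(H>12)&(H<24)&(S>120)&(V>120)&(P[...,2]>.08);m[:200]=0;m[300:]=0
for q,ce,k in comps(m,20): print(q,ce,rect(c,k,.128))
m=(S<60)&(V>150);m[:,:415]=0;m[:190]=0;m[260:]=0;m[:,470:]=0
q,ce,k=max(comps(m,100),key=lambda t:t[0]);print('pan',q,ce,onplane(c,ce,.01),np.percentile(P[k][:,2],[10,50,90]))
```

```text
160 [256.73125 258.40625] ((474.8107604980469, 150.102783203125), (39.40827941894531, 25.562789916992188), 83.4727554321289)
pan 962 [437.27858628 225.26091476] [[ 0.57527209 -0.33486363  0.01      ]] [0.0015178  0.00539392 0.01077529]
```

View pics/t11.png

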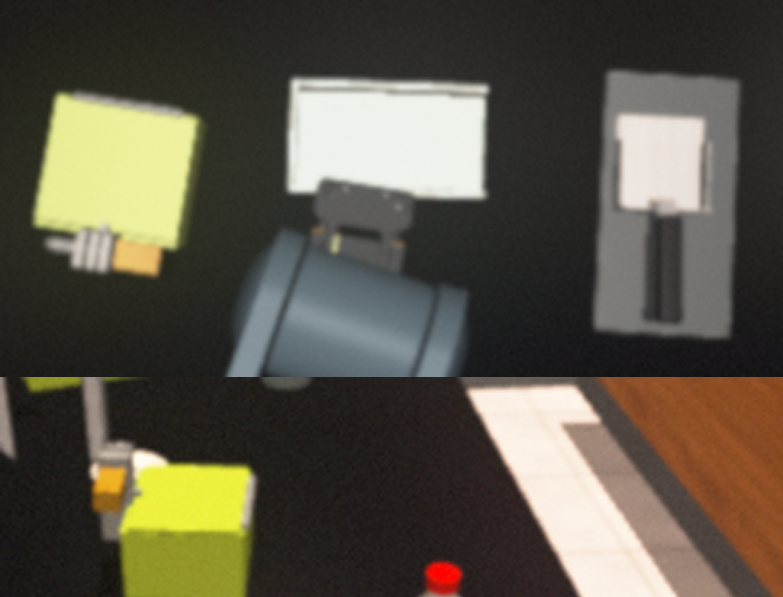

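```bash
python3 -c "
from workcell import *
print(hand_in())"
```

```text
the job is handed in; nothing more can be done
None
```

All eight chunks went into the box in one scoopful, the lid is shut and pinned home, the scoop is back flat on its mat, and the job is handed in; the hand-in call returned no verdict.

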